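Find the jaw gap of a cell holder with a stepped leaf gauge

ROBOT

A 6-joint arm with a two-finger parallel gripper is mounted at the origin on a cart in front of the work surface, level with it; the furniture and walls round the work are solid. World frame = base frame: x ahead of the robot, y to its left, z up, the work surface at z = 0. Lengths are in m, angles in rad, forces in N, time in s.
With the tool pointing down it reaches from about 0.3 to 0.875 m from the base axis. Payload 6.4 kg.
Tool frame: the origin (TCP) lies between the finger pads; the fingertips stand tip_extent ahead of it and the grasp point (between the pads) lies 5 mm behind it (tip_extent is the distance from the TCP to the fingertips, in m); z points along the fingers, y is the direction in which the jaws open and shut (so a half turn about z gives the same grasp; the last joint's range is limited). The gripper opens to 85 mm and grips with 20 to 120 N. Pads are 22 mm wide; open, the fingers measure 114 mm over their backs; the gripper's body (76 mm by 85 mm) begins 54 mm behind the grasp point. The pads swing forward as they close: fully open they stand 13 mm farther back than shut.
Start: joints at [0.982, 0.181, 1.607, -0, 1.354, -0.206], TCP at [0.215, 0.533, 0.245] pointing down, gripper open.
Joint ranges: [-2.99, 2.99], [-0.89, 2.07], [0.3, 2.58], [-1.14, 4.28], [0, 2.63], [-3.12, 3.12]. Speed limits (rad/s): [2.57, 2.57, 3.01, 3.14, 3.14, 3.14].

INTERFACE

Orientations are given as a unit quaternion [w, x, y, z].
In Python, from bench import * gives the robot as it stands.
- The arm moves only by the shell command python3 -m jog 'ROWS'. ROWS is JSON, a list of rows, each a list of 3 entries, a list of its own where there are three numbers: the shift along the tool's x, y, z in mm, then the turn, a rotation vector about the tool's x, y, z in rad, then the opening, from 0 (shut) to 1 (fully open). A call has 1 to 20 rows; each row is the pose to reach, as a shift and turn from the pose measured when the call began, along the tool's axes at that moment; what a row does not reach only later rows make up. A row lasts 1/12 s, in which the tool goes at most 41.7 mm and 7.16 degrees, less where a joint would pass 70% of its speed; a pose out of reach is approached as far as the arm can. A call with a gripper value outside its range is refused whole. The fingers move at their own pace and stop on an object; the grip force is fixed at half the most. Time passes only in rows, so rows that repeat a pose let the fingers close. It gives the time, the measured TCP pose, the force and the opening at its end, in the units of the state.
- get_obs(): the state, without advancing time (a new reading comes with each control period).
- camera(name): name is "scene" or "top"; returns (picture, depth): 384x512x3 uint8, red, green, blue; 384x512 float32, m along the optical axis (not along the pixel's ray), 0 where there is no reading.
- get_calibration(name): a dict with "fx", "fy", "cx", "cy" (pixels), "world_from_camera" (4x4, takes a point from camera to world coordinates). Camera axes: x right, y down, z forward; pixel columns grow to the right and rows downward; lengths in m; the calibration is good to about 2 mm. A picture is of the moment at which its call begins. get_calibration takes no time and is no camera call.
- hand_in(): hands the job in, once; it reports no verdict.
The state is a dict: "time_s": time; "q": joint angles; "dq": joint speeds; "joint_efforts": joint torques, N m; "eef_pos": TCP position; "eef_rot": TCP orientation; "wrist_force": force on the tool from outside, world axes, zero at the start; "torque": the same for the moment, N m; "opening": opening from 0.0 (shut) to 1.0 (fully open).
Only numpy, scipy, OpenCV 4.12 (cv2) and the standard library are available. Lean on these libraries where they do the work, as an engineer would, in place of code of your own. Each camera call takes 0.05 s, during which the arm holds its last target.

TASK

Find the unknown jaw gap of the sprung cell holder with the blue comb gauge: from the thinnest leaf up, lower one leaf after the other down into the gap until its tip is just above the gap's floor, centred on the jaws' width, and stop at the first leaf that the sprung jaw grips. Leave that leaf down in the gap, gripped by the jaw, the gauge upright and let go. Feel your way gently: never force a leaf or ram it on the floor (stay under about 25 N), and leave the other things on the bench where they are.

Things in the scene. Friction and masses are not known exactly. Their poses are not given: they have to be found in the camera images.
- gauge: Loose comb gauge, 45-80 g: rubbery blue spine 12 x 116 x 26 mm (x, y, z), grip it across x, best above leaf 3. Four steel leaves 14 mm wide hang from it at y +34.5, +11.5, -11.5, -34.5 mm: 4, 6, 8, 10 mm thick, 1 to 4 dots above. Origin level with the leaf tips, mid-spine; z up; spine z 56 to 82 mm. The leaves' -x faces are flush at x = -5 mm. Starts in the stand, lift it straight out.
- leaf1_tip (a point): lower end of leaf 1 (4 mm, thinnest): midpoint of its width, on the reference face
- leaf2_tip (a point): lower end of leaf 2 (6 mm): midpoint of its width, on the reference face
- leaf3_tip (a point): lower end of leaf 3 (8 mm): midpoint of its width, on the reference face
- leaf4_tip (a point): lower end of leaf 4 (10 mm, thickest): midpoint of its width, on the reference face
- holder: Fixed cell holder. Grey base x -46 to +78, y +-35, 12 mm high. Origin on the bench under the face (plane x = 0) of the aluminium fixed jaw. The gap lies at x > 0, up to the steel sprung jaw on a black block set at an unknown x: gap 4.6 to 9.4 mm. Jaws are 12 mm wide in y, z 22 to 62 mm; nothing else above z = 20 mm within 18 mm of x = 0, so neighbour leaves hang free beside them.
- gap_mouth (a point): point on the plane of the fixed jaw's face, mid-width, level with the jaw tops (z = 62 mm); axes as gap_floor. From z 62 down to 51 mm both jaws' faces flare apart as a lead-in, 3 mm each at the top. A leaf more than 2.4 mm thicker than the gap stops in the lead-in.
- gap_floor (a point): point on the gap's floor (z = 22 mm) at the foot of the fixed jaw's face, mid-width; x across the gap from fixed to sprung jaw, y along the jaw width, z up. The sprung jaw yields up to 2.4 mm in +x, preload 6 N plus 0.8 N per mm, friction about 0.3: a thicker leaf than the gap goes in with some 4 to 10 N of drag and is gripped; a thinner one is loose.
- stand: grey two-post stand of the gauge, fixed, 60 x 128 x 82 mm, origin under its middle; axes as the gauge's in it. The spine's ends rest in notches 15 mm wide and 8 mm deep in the posts; the leaf tips then hang at z = 18 mm.
- vial: glass vial with a black cap, 28 x 28 x 56 mm, loose bystander, origin under its middle
- marker_red: white marker with a red cap, 14 x 136 x 15 mm, loose bystander, origin under its middle
There are look-alikes about, which are no part of the job. What is shaped like the gauge but black or orange is not meant.

How it is judged:
By the outcome, as a careful person would: the job done as asked, in the order asked, and still so for the second after the job is handed in, with the robot touching nothing.
It also fails if it takes over 72 s, if anything falls off the work surface, if the arm or the gripper's body presses on something with over 40 N, if the wrist force passes 120 N, or if a joint passes its speed limit or range.

## Working session

There is one attempt and no reset: what is moved stays moved. The work goes in short steps, Python scripts to look and compute and a shell command to move; the robot and the scene stay as the last step left them, time stands still between calls to the robot, and variables do not carry over. Pictures are saved under pics/ and viewed, and the job is handed in when it is done.

```bash
ls; mkdir -p pics
python3 - <<'E'
from bench import *
import cv2,json
o=get_obs();print(o)
for n in("scene","top"):
    p,d=camera(n);cv2.imwrite(f"pics/{n}0.png",p[:,:,::-1]);
    import numpy as np
    np.savez(f"{n}0.npz",p=p,d=d)
    c=get_calibration(n);print(n,c)
E
```

```text
pics
{'time_s': 0.0, 'q': array([ 9.81688694e-01,  1.81555090e-01,  1.60802227e+00,  1.77683566e-05,
        1.35377658e+00, -2.06299083e-01]), 'dq': array([ 0.00120743, -0.00063468,  0.0004215 , -0.00066743, -0.00427527,
        0.00075546]), 'joint_efforts': array([-3.04923078e-04, -4.44882166e+01, -3.51333725e+01, -4.06733052e-04,
        9.20120539e-03, -3.90167361e-05]), 'eef_pos': array([0.21445646, 0.53294097, 0.24436933]), 'eef_rot': array([-3.49071504e-04,  1.90239524e-01,  9.81737311e-01, -8.08550995e-04]), 'wrist_force': array([-0.7918093 , -0.03831685,  0.16159896]), 'torque': array([-0.01770026, -0.02183003,  0.05204503]), 'opening': 0.9995478645433341}
scene {'fx': 490.055803239942, 'fy': 490.055803239942, 'cx': 246.8475570485199, 'cy': 185.5063531152383, 'world_from_camera': array([[ 0.87428195, -0.25612672,  0.41234715, -0.04784146],
       [-0.48532982, -0.44499068,  0.75262093, -1.10177762],
       [-0.0092757 , -0.85812726, -0.51335325,  0.80113013],
       [ 0.        ,  0.        ,  0.        ,  1.        ]])}
top {'fx': 364.9379265290354, 'fy': 364.9379265290354, 'cx': 257.2823786356212, 'cy': 189.93547247736967, 'world_from_camera': array([[ 2.00032275e-02, -9.92064799e-01,  1.24126170e-01,
         4.21820895e-01],
       [-9.99799780e-01, -1.97838872e-02,  2.99956380e-03,
        -7.99230726e-02],
       [-5.20063509e-04, -1.24161319e-01, -9.92261909e-01,
         1.01523736e+00],
       [ 0.00000000e+00,  0.00000000e+00,  0.00000000e+00,
         1.00000000e+00]])}
```

View pics/scene0.png

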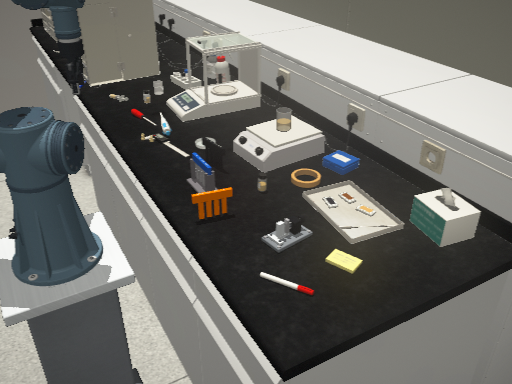

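View pics/top0.png

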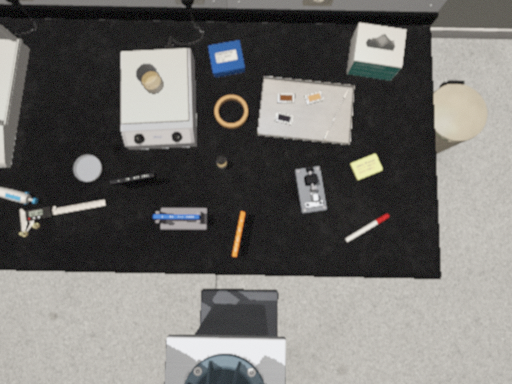

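The scene view shows the blue gauge in its stand at about (203,170), the orange look-alike at (212,203) and the holder at (288,233). In the top view the gauge is at (180,217), the holder at (311,190), the marker at (368,228) and the vial at (222,162). Next I zoom in.

Run:
```python
import cv2,numpy as np
t=cv2.imread("pics/top0.png");s=cv2.imread("pics/scene0.png")
a=cv2.resize(t[195:240,140:220],(800,450),interpolation=cv2.INTER_CUBIC)
b=cv2.resize(t[160:220,280:340],(600,600),interpolation=cv2.INTER_CUBIC)
c=cv2.resize(s[140:220,170:250],(600,600),interpolation=cv2.INTER_CUBIC)
d=cv2.resize(s[210:255,255:320],(780,540),interpolation=cv2.INTER_CUBIC)
for n,i in zip("abcd",(a,b,c,d)): cv2.imwrite(f"pics/z_{n}.png",i)
```

```text
(no output)
```

View pics/z_a.png

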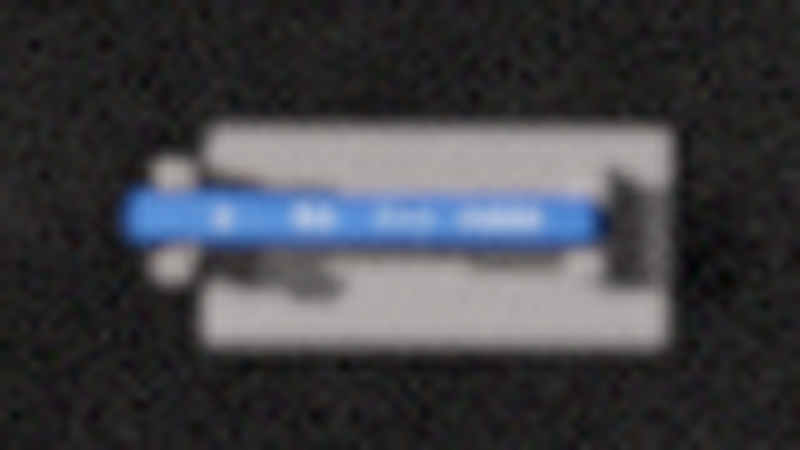

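View pics/z_b.png

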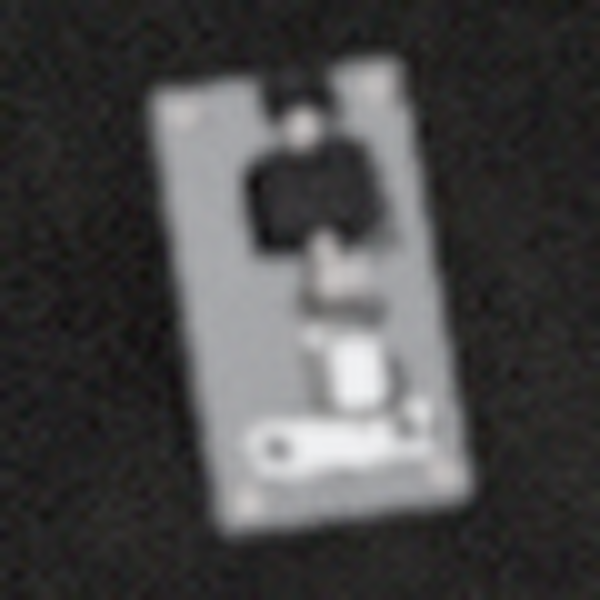

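View pics/z_c.png

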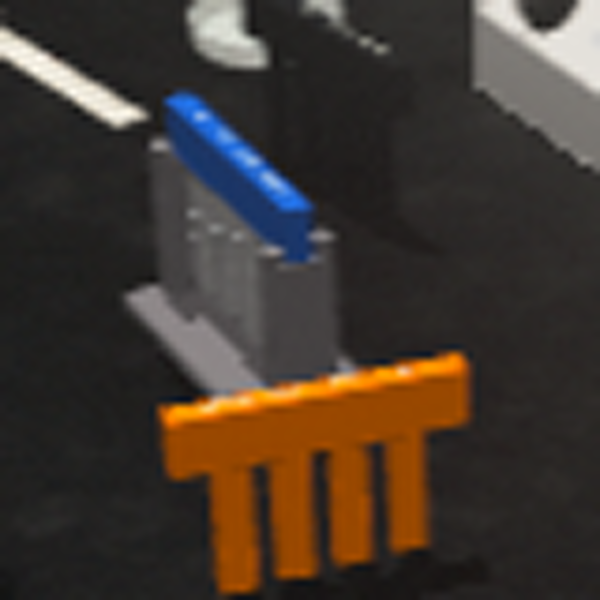

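View pics/z_d.png

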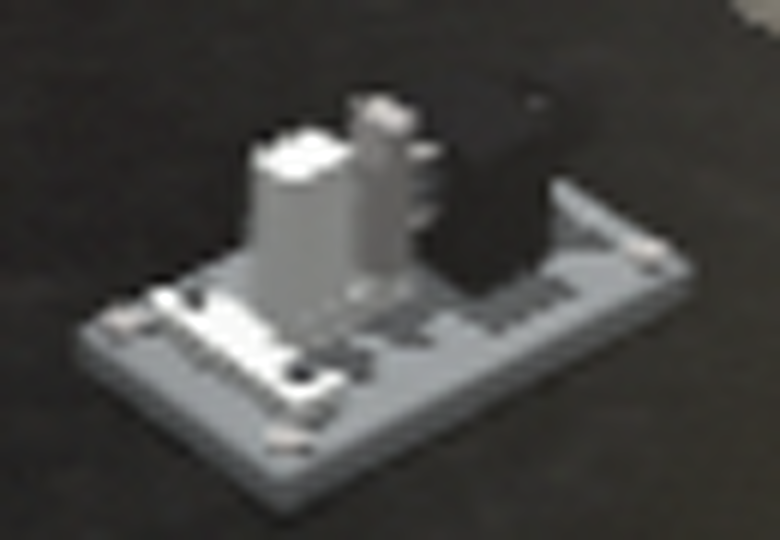

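The zooms show the dots running 1 to 4 from left to right, so leaf 1 is toward world +y and the gauge's x is about world +x. The holder's fixed jaw (white, around px (315.5,197.5) in the top view) is nearer the robot, with the sprung jaw ahead of it. The holder yaw therefore looks similar to the gauge's. Now I measure.

```bash
cat > h.py <<'E'
import cv2,numpy as np
from bench import *
def cal(n):
    c=get_calibration(n);return c
def ray(n,u,v):
    c=cal(n);T=c["world_from_camera"];d=T[:3,:3]@np.array([(u-c["cx"])/c["fx"],(v-c["cy"])/c["fy"],1.]);return T[:3,3],d
def onz(n,u,v,z):
    o,d=ray(n,u,v);return o+d*(z-o[2])/d[2]
def tri(n1,p1,n2,p2):
    o1,d1=ray(n1,*p1);o2,d2=ray(n2,*p2)
    s=np.linalg.lstsq(np.stack([d1,-d2],1),o2-o1,rcond=None)[0]
    a=o1+s[0]*d1;b=o2+s[1]*d2;return (a+b)/2,np.linalg.norm(a-b)
def proj(n,P):
    c=cal(n);T=np.linalg.inv(c["world_from_camera"]);q=T[:3,:3]@np.asarray(P)+T[:3,3];return np.array([c["fx"]*q[0]/q[2]+c["cx"],c["fy"]*q[1]/q[2]+c["cy"]])
def pts(n,d,m):
    c=cal(n);v,u=np.nonzero(m&(d>0));z=d[v,u];T=c["world_from_camera"]
    return np.stack([(u-c["cx"])/c["fx"]*z,(v-c["cy"])/c["fy"]*z,z],1)@T[:3,:3].T+T[:3,3]
def blue(p):
    h=cv2.cvtColor(p,cv2.COLOR_RGB2HSV);return (h[...,0]>100)&(h[...,0]<125)&(h[...,1]>140)&(h[...,2]>50)
E
python3 - <<'E'
from h import *
D={n:np.load(n+"0.npz") for n in("scene","top")}
# gauge
for n,(r0,r1,c0,c1) in {"top":(205,232,145,215),"scene":(145,185,185,220)}.items():
    p,d=D[n]["p"],D[n]["d"];m=blue(p);k=np.zeros_like(m);k[r0:r1,c0:c1]=1;m&=k
    v,u=np.nonzero(m);r=cv2.minAreaRect(np.stack([u,v],1).astype(np.float32));print(n,m.sum(),"mean",u.mean(),v.mean(),"rect",r,cv2.boxPoints(r).tolist())
    P=pts(n,d,m);print(np.percentile(P,[5,50,95],0).round(4))
    if n=="top":
        e=[onz(n,*q,.1)[:2].round(4).tolist() for q in cv2.boxPoints(r)];print("box z.1",e, onz(n,u.mean(),v.mean(),.1))
# holder by depth top
p,d=D["top"]["p"],D["top"]["d"];k=np.zeros(d.shape,bool);k[160:220,285:335]=1
P=pts("top",d,k)
for lo,hi in((.006,.016),(.016,.03),(.03,.055),(.055,.068),(.068,.1)):
    q=P[(P[:,2]>lo)&(P[:,2]<hi)];print(lo,hi,len(q),q.mean(0).round(4) if len(q) else"",q.min(0).round(3) if len(q) else"",q.max(0).round(3) if len(q) else "")
g=cv2.cvtColor(p,cv2.COLOR_RGB2GRAY);m=((g>80)&k).astype(np.uint8)
cs,_=cv2.findContours(m,0,2);c=max(cs,key=cv2.contourArea);r=cv2.minAreaRect(c);print(r)
B=[onz("top",*(q),.012) for q in cv2.boxPoints(r)];print(np.round(B,4)); print([np.linalg.norm(B[i]-B[i-1]) for i in range(4)],np.mean(B,0))
import bench;print([x for x in dir(bench) if not x.startswith('_')])
E
```

```text
top 98 mean 168.87755102040816 216.64285714285714 rect ((176.0, 216.5), (48.0, 5.0), 0.0) [[152.0, 219.0], [152.0, 214.0], [200.0, 214.0], [200.0, 219.0]]
[[0.4605 0.0696 0.0027]
 [0.4648 0.1548 0.1013]
 [0.4706 0.21   0.1034]]
box z.1 [[0.4578, 0.1848], [0.4703, 0.1855], [0.4727, 0.0652], [0.4602, 0.0647]] [0.46449002 0.14289311 0.1       ]
scene 181 mean 201.46408839779005 162.8011049723757 rect ((201.5750732421875, 162.8769989013672), (27.47034454345703, 7.630651473999023), 42.70939636230469) [[188.89456176757812, 156.3642120361328], [194.07028198242188, 150.75718688964844], [214.25558471679688, 169.38978576660156], [209.07986450195312, 174.99681091308594]]
[[0.4585 0.0686 0.0046]
 [0.4619 0.121  0.0975]
 [0.5454 0.2706 0.1047]]
0.006 0.016 670 [ 0.5509 -0.2237  0.0129] [ 0.479 -0.288  0.006] [ 0.622 -0.171  0.016]
0.016 0.03 197 [ 0.5334 -0.2247  0.0202] [ 0.491 -0.264  0.016] [ 0.617 -0.183  0.03 ]
0.03 0.055 193 [ 0.5758 -0.2194  0.0487] [ 0.518 -0.236  0.03 ] [ 0.609 -0.204  0.055]
0.055 0.068 76 [ 0.5439 -0.2265  0.0613] [ 0.518 -0.236  0.055] [ 0.588 -0.209  0.067]
0.068 0.1 0   
((310.54052734375, 189.24325561523438), (45.702911376953125, 26.303834915161133), 80.53767395019531)
[[ 0.6086 -0.1776  0.012 ]
 [ 0.6223 -0.25    0.012 ]
 [ 0.4966 -0.2705  0.012 ]
 [ 0.4833 -0.1992  0.012 ]]
[np.float64(0.1271853291695364), np.float64(0.07368390950382588), np.float64(0.1273917145936766), np.float64(0.07254912060386977)] [ 0.55268549 -0.22434241  0.012     ]
['MotionError', 'camera', 'get_calibration', 'get_obs', 'hand_in', 'tip_extent']
```

Run:
```python
from h import *
print(tip_extent() if callable(tip_extent) else tip_extent)
D={n:np.load(n+"0.npz") for n in("scene","top")}
p,d=D["top"]["p"].astype(float),D["top"]["d"]
# weighted blueness in top; column-wise centroid
w=np.clip(p[...,2]-p[...,0]-15,0,None);w[:208]=0;w[226:]=0;w[:,:148]=0;w[:,205:]=0
cols=np.arange(154,199);v=np.arange(384)
cy=[(w[:,c]*v).sum()/w[:,c].sum() for c in cols]
print(np.round(cy[::4],2))
A=np.polyfit(cols,cy,1);e=np.array([onz("top",c,np.polyval(A,c),.1) for c in (154,198)])
print(e.round(4),"yaw",np.arctan2(-(e[0]-e[1])[0],(e[0]-e[1])[1]))
col=w.sum(0)/w.sum(0)[160:195].mean();print(np.round(col[148:156],2),np.round(col[196:205],2))
# stand base bright rect
g=cv2.cvtColor(D["top"]["p"],cv2.COLOR_RGB2GRAY);k=np.zeros(g.shape,bool);k[200:240,150:215]=1
P=pts("top",d,k);q=P[(P[:,2]>.085)&(P[:,2]<.12)];print("spine depth",len(q),q.mean(0),q.min(0),q.max(0))
# holder height map
T=np.array([.5369,-.2270]);c,s=np.cos(.171),np.sin(.171)
k=np.zeros(d.shape,bool);k[160:220,285:335]=1
P=pts("top",d,k);L=np.c_[(P[:,:2]-T)@np.array([[c,-s],[s,c]]),P[:,2]]*1000
H=np.full((12,8),0.)
for x,y,z in L:
    i,j=int((x+48)//11),int((y+40)//10)
    if 0<=i<12 and 0<=j<8:H[i,j]=max(H[i,j],z)
print(H.round(0))
q=L[(L[:,2]>56)];print(q[np.argsort(q[:,0])].round(1)[::3])
```

```text
0.014
[216.12 216.19 216.14 216.34 216.48 216.55 216.64 216.55 216.65 216.67
 216.64 216.65]
[[0.4649 0.1802 0.1   ]
 [0.4656 0.0699 0.1   ]] yaw 0.006185486034724428
[0.   0.   0.   0.02 0.58 1.17 1.37 1.27] [1.17 1.12 1.03 0.6  0.18 0.   0.   0.   0.  ]
spine depth 243 [0.4666663  0.12436484 0.10082132] [0.45344709 0.06696407 0.08506683] [0.48104791 0.18245224 0.1059431 ]
[[15. 18. 17. 16. 17. 18. 17. 14.]
 [14. 24. 24. 23. 23. 28. 22. 15.]
 [16. 26. 26. 65. 66. 25. 26. 16.]
 [17. 14. 15. 67. 65. 16. 16. 17.]
 [15. 18. 16. 65. 64. 17. 16. 14.]
 [15. 16. 17. 67. 67. 17. 16. 17.]
 [19. 16. 53. 54. 64. 56. 16. 14.]
 [16. 16. 57. 57. 58. 57. 17. 15.]
 [16. 14. 55. 59. 56. 55. 16. 19.]
 [16. 17. 53. 54. 54. 52. 17. 15.]
 [15. 16. 48. 53. 54. 18. 20. 16.]
 [17. 19. 12. 14. 15. 19. 18. 13.]]
[[-18.8   3.2  57.6]
 [-17.5  -1.2  64.8]
 [-15.9   5.7  59.4]
 [-14.6  -2.3  60.8]
 [-13.1   4.9  57.1]
 [-11.9   0.5  64.6]
 [-10.1  -5.   65.5]
 [ -8.9   2.7  65.2]
 [ -7.1  -3.   64.6]
 [ -5.9   4.8  64.7]
 [ -4.   -1.   64. ]
 [ -2.2  -6.5  64.3]
 [ -0.4  -0.1  56.8]
 [  9.   -6.5  60.1]
 [ 10.1   1.4  60.6]
 [ 11.7  -0.6  66.8]
 [ 12.8   4.1  64. ]
 [ 14.8  -1.8  62.4]
 [ 17.1  -4.9  61.9]
 [ 18.1   3.2  63.5]
 [ 30.9  10.8  57.2]
 [ 35.7 -11.6  57.2]
 [ 43.9   5.7  56.2]]
```

```bash
cat >> h.py <<'E'
from scipy.spatial.transform import Rotation as R
def Rt():
    o=get_obs();q=o["eef_rot"];return np.array(o["eef_pos"]),R.from_quat([q[1],q[2],q[3],q[0]])
def Rdown(psi):
    c,s=np.cos(psi),np.sin(psi);return R.from_matrix(np.array([[-s,c,0],[c,s,0],[0,0,-1]]))
def go(pos,psi):
    p,r=Rt();print("shift mm",(r.inv().apply(np.array(pos)-p)*1000).round(2).tolist(),"turn",(r.inv()*Rdown(psi)).as_rotvec().round(4).tolist())
E
python3 - <<'E'
from h import *
y=.0062
for P in([.4653,.1255+.058,.1],[.4653,.1255-.058,.1],[.4653,.1255,.1]):print(proj("scene",P),proj("top",P))
print(tri("scene",(193.5,153),"top",(152,216.2)),tri("scene",(210,167.3),"top",(199.3,216.65)))
go([.4653,.114,.20],y)
E
```

```text
[193.13993656 153.11711901] [152.70148795 215.99500234]
[208.91652883 168.59612661] [198.96866503 216.9212387 ]
[200.79793492 160.630669  ] [175.83067395 216.45803238]
(array([0.46581802, 0.18481436, 0.09972124]), np.float64(0.002319535488965172)) (array([0.4668217 , 0.06541891, 0.10491372]), np.float64(0.00234365486653132))
shift mm [-389.15, -294.93, 44.83] turn [-0.0015, 0.0007, 1.1818]
```

Triangulation puts the spine top at 0.100 to 0.105 m, as expected. I move above the gauge.

```bash
python3 -m jog '[[[-40,-30,2],[0,0,0.1],1],[[-80,-60,4],[0,0,0.2],1],[[-120,-90,6],[0,0,0.3],1],[[-160,-120,8],[0,0,0.42],1],[[-200,-150,12],[0,0,0.54],1],[[-240,-180,16],[0,0,0.66],1],[[-270,-205,20],[0,0,0.78],1],[[-300,-230,24],[0,0,0.9],1],[[-330,-250,30],[0,0,1.0],1],[[-360,-272,36],[0,0,1.1],1],[[-380,-288,42],[0,0,1.17],1],[[-389,-295,45],[0,0,1.182],1],[[-389,-295,45],[0,0,1.182],1],[[-389,-295,45],[0,0,1.182],1]]'
python3 - <<'E'
from h import *
go([.4653,.114,.084],.0062)
p,d=camera("top");cv2.imwrite("pics/top1.png",cv2.resize(p[150:260,110:270],(800,550))[:,:,::-1])
E
```

```text
time_s: 1.27
eef_pos: [0.4652, 0.1125, 0.199]
eef_rot: [-0.001, 0.706, 0.708, -0.001]
wrist_force: [0.5, 0.7, 0.1]
opening: 1.001
shift mm [1.67, 0.46, 114.98] turn [-0.0028, 0.0011, -0.0038]
```

View pics/top1.png

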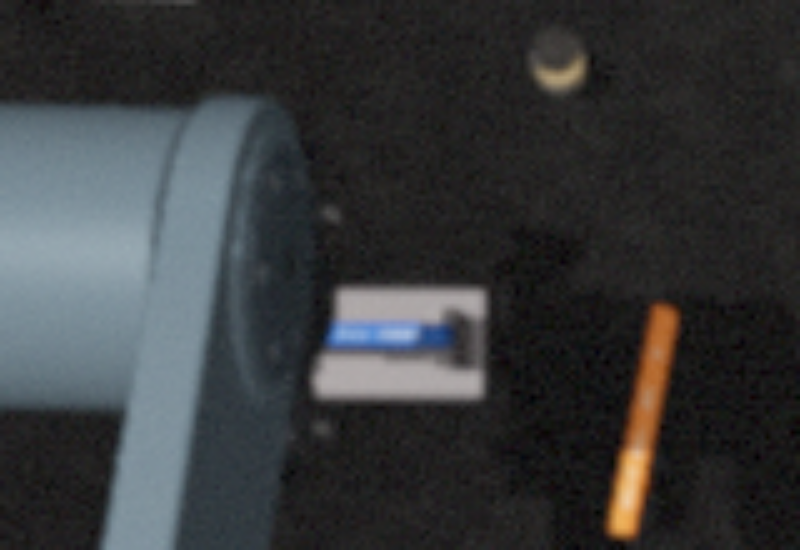

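```bash
python3 -m jog '[[[1.7,0.4,30],[0,0,0],1],[[1.7,0.4,60],[0,0,0],1],[[1.7,0.4,85],[0,0,0],1],[[1.7,0.4,85],[0,0,0],1]]'
python3 - <<'E'
from h import *
go([.4653,.114,.084],.0062)
p,d=camera("scene");cv2.imwrite("pics/sc1.png",cv2.resize(p[80:220,130:290],(800,700)[:2] if 0 else (680,595))[:,:,::-1])
E
```

```text
time_s: 1.65
eef_pos: [0.4604, 0.1166, 0.1098]
eef_rot: [-0.004, 0.705, 0.709, -0.004]
wrist_force: [-0.3, 0.7, -1.1]
opening: 0.995
shift mm [-2.64, 5.2, 25.79] turn [-0.0115, 0.0005, 0.0004]
```

View pics/sc1.png

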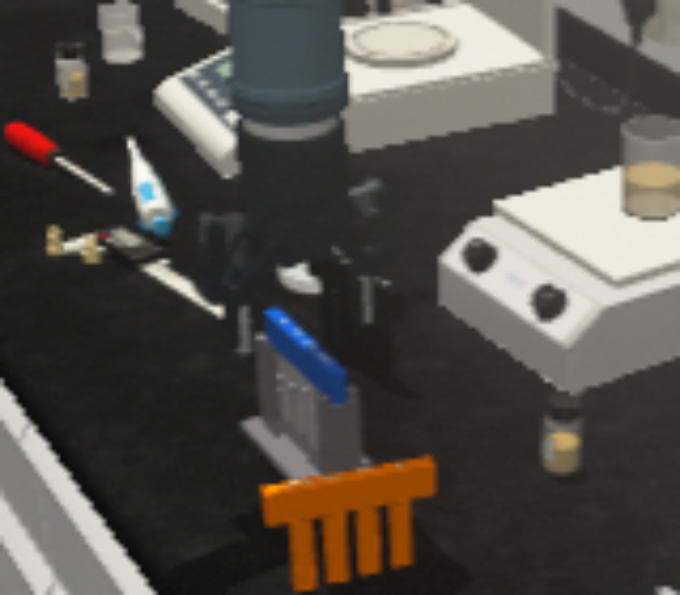

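Fingers straddle the spine (scene crop about (240,325) and (365,300) around the blue bar). The arm is still settling, so I add hold rows and check.

```bash
python3 -m jog '[[[-2.6,5.2,10],[-0.0115,0,0],1],[[-2.6,5.2,20],[-0.0115,0,0],1],[[-2.6,5.2,26],[-0.0115,0,0],1],[[-2.6,5.2,26],[-0.0115,0,0],1],[[-2.6,5.2,26],[-0.0115,0,0],1],[[-2.6,5.2,26],[-0.0115,0,0],1]]'
python3 - <<'E'
from h import *
go([.4653,.114,.084],.0062);print(get_obs()["dq"].round(3))
E
```

```text
time_s: 2.2
eef_pos: [0.4675, 0.1141, 0.087]
eef_rot: [0.002, 0.705, 0.71, 0.001]
wrist_force: [-0.9, 0.2, -0.4]
opening: 1.002
shift mm [-0.09, -2.22, 3.01] turn [0.004, 0.0006, 0.0006]
[-0.004 -0.003  0.001  0.001 -0.003 -0.   ]
```

```bash
python3 -m jog '[[[-0.1,-2.2,3],[0.004,0,0],1],[[-0.1,-2.2,3],[0.004,0,0],1],[[-0.1,-2.2,3],[0.004,0,0],1],[[-0.1,-2.2,3],[0.004,0,0],1],[[-0.1,-2.2,3],[0.004,0,0],1]]'
python3 - <<'E'
from h import *
go([.4653,.114,.084],.0062);print(get_obs()["dq"].round(3))
E
```

```text
time_s: 2.62
eef_pos: [0.4654, 0.114, 0.0841]
eef_rot: [0.0, 0.705, 0.709, -0.0]
wrist_force: [1.2, 0.4, 0.8]
opening: 1.004
shift mm [0.04, -0.1, 0.12] turn [0.0002, 0.0006, 0.0005]
[ 0.     0.001 -0.001  0.001 -0.     0.002]
```

```bash
python3 -m jog '[[[0,0,0],[0,0,0],0.5],[[0,0,0],[0,0,0],0.3],[[0,0,0],[0,0,0],0.2],[[0,0,0],[0,0,0],0],[[0,0,0],[0,0,0],0],[[0,0,0],[0,0,0],0],[[0,0,0],[0,0,0],0],[[0,0,0],[0,0,0],0],[[0,0,0],[0,0,0],0],[[0,0,0],[0,0,0],0],[[0,0,0],[0,0,0],0],[[0,0,0],[0,0,0],0]]'
python3 - <<'E'
from h import *
go([.4653,.114,.084],.0062);print(get_obs()["torque"].round(3))
E
```

```text
time_s: 3.62
eef_pos: [0.4656, 0.114, 0.0843]
eef_rot: [0.0, 0.705, 0.709, 0.0]
wrist_force: [0.3, -0.6, 1.9]
opening: 0.13
shift mm [0.05, -0.28, 0.26] turn [0.0006, 0.0006, 0.0005]
[ 0.01  -0.016  0.038]
```

Gripped at opening 0.13, about 11 to 12 mm. Lifting straight up.

```bash
python3 -m jog '[[[0,0,-6],[0,0,0],0],[[0,0,-15],[0,0,0],0],[[0,0,-30],[0,0,0],0],[[0,0,-50],[0,0,0],0],[[0,0,-70],[0,0,0],0],[[0,0,-90],[0,0,0],0],[[0,0,-90],[0,0,0],0],[[0,0,-90],[0,0,0],0],[[0,0,-90],[0,0,0],0],[[0,0,-90],[0,0,0],0]]'
python3 - <<'E'
from h import *
p,d=camera("scene");cv2.imwrite("pics/sc2.png",cv2.resize(p[60:200,150:290],(600,600),interpolation=cv2.INTER_CUBIC)[:,:,::-1])
print(get_obs()["torque"])
# leaf1 at gauge y +34.5 over the gap, grip is 46 mm toward -y; gauge ref face x=-5 at x=0.4 -> mid-spine at 5.5
E
```

```text
time_s: 4.45
eef_pos: [0.4646, 0.114, 0.1731]
eef_rot: [-0.0, 0.705, 0.709, -0.001]
wrist_force: [-0.3, 0.3, -0.9]
opening: 0.131
[-0.04900538 -0.02204602 -0.02901917]
```

View pics/sc2.png

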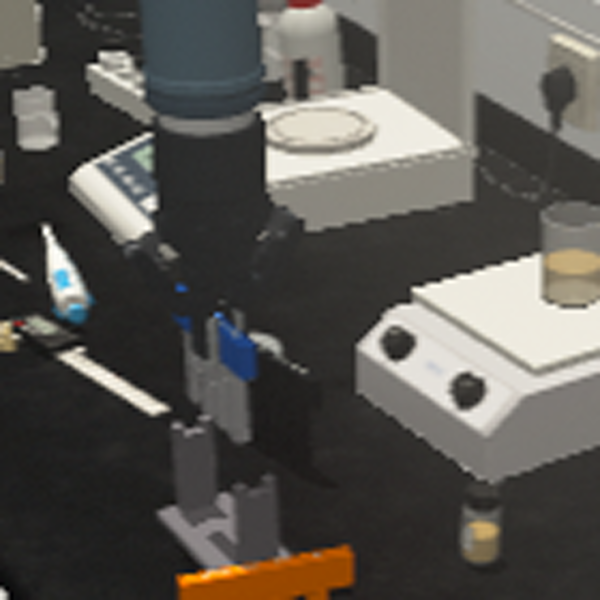

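Gauge is level and clear of its stand, with the leaves at about (215,400) in the crop. Now I cross-check the gauge's y against the stand base, and refine the holder pose from both views.

Run:
```python
from h import *
p,d=camera("top");np.savez("top2.npz",p=p,d=d)
D=np.load("top0.npz");P0=D["p"];d0=D["d"]
g=cv2.cvtColor(P0,cv2.COLOR_RGB2GRAY)
# stand base
k=g.astype(float)
pr=k[208:212,150:215].mean(0);pr2=k[224:229,150:215].mean(0)
def edges(pr,o):
    h=(np.median(pr[20:40])+np.median(np.r_[pr[:3],pr[-3:]]))/2
    i=np.nonzero(pr>h)[0];a,b=i[0],i[-1]
    return o+a-(pr[a]-h)/(pr[a]-pr[a-1]),o+b+(pr[b]-h)/(pr[b]-pr[b+1])
for q in(pr2,):
    a,b=edges(q,150);print(a,b);A=onz("top",a,226,.006);B=onz("top",b,226,.006);print(A,B,(A+B)/2,A[1]-B[1])
col=k[200:240,163:195].copy()
print((col.mean(1)).round(0))
kk=np.zeros(d0.shape,bool);kk[200:240,150:215]=1
Q=pts("top",d0,kk);q=Q[(Q[:,2]>.002)&(Q[:,2]<.05)];print("base z",np.median(q[:,2]))
q=Q[(Q[:,2]>.07)&(Q[:,2]<.09)];print("posts",q.round(3)[:10])
# holder base: subpixel edges via scene view
s=np.load("scene0.npz")["p"];T=np.array([.5369,-.2270]);c,sn=np.cos(.171),np.sin(.171)
im=cv2.resize(s[205:260,250:325],(750,550),interpolation=cv2.INTER_CUBIC)[:,:,::-1].copy()
im2=cv2.resize(P0[160:220,280:340],(600,600),interpolation=cv2.INTER_CUBIC)[:,:,::-1].copy()
def W(x,y,z):return [T[0]+(c*x-sn*y)/1e3,T[1]+(sn*x+c*y)/1e3,z/1e3]
for poly in([(-46,-35,12),(78,-35,12),(78,35,12),(-46,35,12)],[(-3,-6,62),(-3,6,62),(-20,6,62),(-20,-6,62)]):
    for I,n,o in((im,"scene",(250,205)),(im2,"top",(280,160))):
        pp=np.array([(proj(n,W(*v))-o+.5)*10 for v in poly]).astype(int);cv2.polylines(I,[pp],True,(0,0,255),1)
cv2.imwrite("pics/hs.png",im);cv2.imwrite("pics/ht.png",im2)
```

```text
159.62785016286645 206.26903973509934
[0.44265482 0.18995543 0.006     ] [0.44522213 0.06154951 0.006     ] [0.44393848 0.12575247 0.006     ] 0.12840591701308218
[ 31.  31.  30.  31.  32.  29.  44.  95. 147. 167. 169. 168. 164. 152.
 140. 141. 158. 154. 122.  90.  93. 117. 135. 145. 156. 167. 171. 170.
 154. 111.  54.  26.  30.  31.  30.  30.  29.  29.  31.  30.]
base z 0.009020754656529295
posts [[0.479 0.18  0.086]
 [0.479 0.178 0.085]
 [0.479 0.176 0.082]
 [0.479 0.173 0.083]
 [0.48  0.173 0.075]
 [0.481 0.075 0.086]
 [0.481 0.073 0.082]
 [0.481 0.07  0.086]
 [0.481 0.067 0.089]
 [0.482 0.067 0.073]]
```

View pics/hs.png

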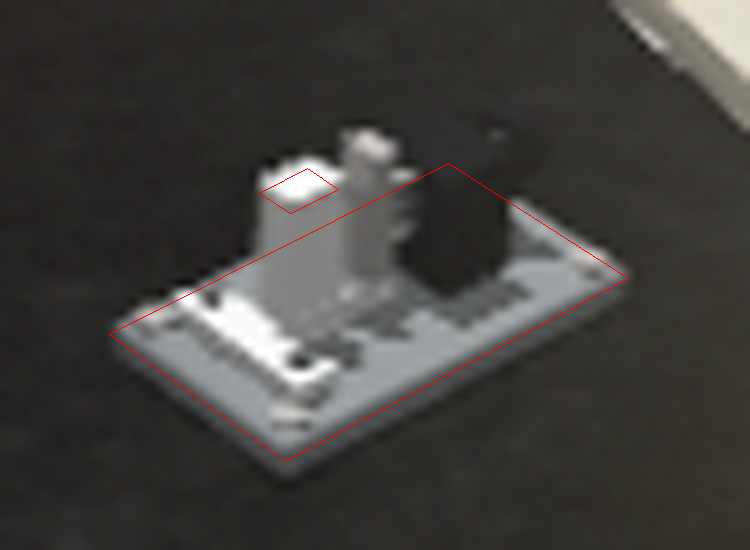

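View pics/ht.png

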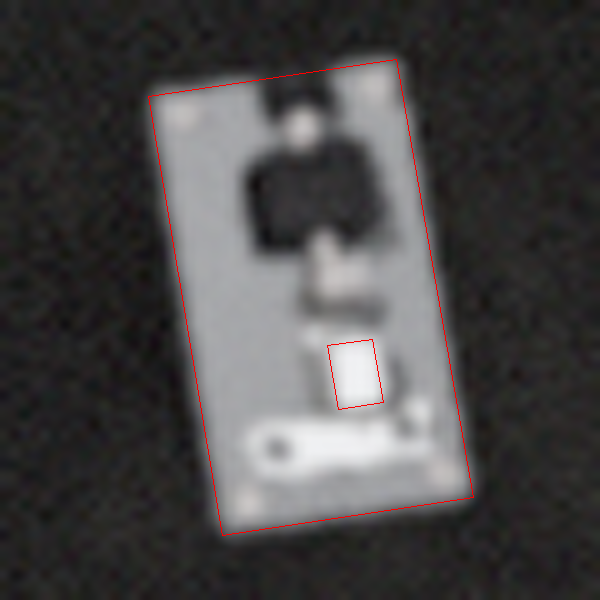

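The projected outline fits in both views, so the holder pose is good. The gauge grip offset is y ≈ -11.6 mm. I compute the move to above the gap with leaf 1 over it.

```bash
cat >> h.py <<'E'
T=np.array([.5369,-.2270]);PSI=.171;OFFY=-11.6;ZOFF=66.3
YL=[None,34.5,11.5,-11.5,-34.5]
def H2W(x,y):
    c,s=np.cos(PSI),np.sin(PSI);return [T[0]+(c*x-s*y)/1e3,T[1]+(s*x+c*y)/1e3]
def goleaf(i,delta,tipz):
    go([*H2W(5+delta,-YL[i]+OFFY),(tipz+ZOFF)/1e3],PSI)
def where(i):
    p,r=Rt();c,s=np.cos(PSI),np.sin(PSI);d=(p[:2]-T)*1e3
    o=get_obs();w=o["wrist_force"];f=[c*w[0]+s*w[1],-s*w[0]+c*w[1],w[2]]
    print("t",round(o["time_s"],2),"delta",round(c*d[0]+s*d[1]-5,2),"dy",round(-s*d[0]+c*d[1]+YL[i]-OFFY,2),"tipz",round(p[2]*1e3-ZOFF,2),"yawerr,tilt",(Rdown(PSI).inv()*r).as_rotvec().round(4).tolist(),"F(holder)",np.round(f,2).tolist(),"tq",np.round(o["torque"],2).tolist(),"op",round(o["opening"],3))
E
python3 -c "
from h import *
goleaf(1,.5,110)"
```

```text
shift mm [-386.05, 82.9, -3.12] turn [-0.0018, 0.0004, -0.1644]
```

```bash
python3 -m jog '[[[-15,3,-10],[0,0,-0.01],0],[[-45,10,-18],[0,0,-0.02],0],[[-80,17,-18],[0,0,-0.04],0],[[-120,26,-18],[0,0,-0.06],0],[[-160,34,-18],[0,0,-0.08],0],[[-200,43,-18],[0,0,-0.1],0],[[-240,52,-18],[0,0,-0.12],0],[[-280,60,-18],[0,0,-0.14],0],[[-320,69,-16],[0,0,-0.15],0],[[-350,75,-12],[0,0,-0.16],0],[[-372,80,-6],[-0.002,0,-0.164],0],[[-386,83,-3],[-0.002,0,-0.164],0],[[-386,83,-3],[-0.002,0,-0.164],0],[[-386,83,-3],[-0.002,0,-0.164],0],[[-386,83,-3],[-0.002,0,-0.164],0],[[-386,83,-3],[-0.002,0,-0.164],0]]'
python3 - <<'E'
from h import *
where(1);goleaf(1,.5,70)
p,d=camera("scene");cv2.imwrite("pics/sc3.png",cv2.resize(p[140:270,220:360],(800,743)[:2] if 0 else (640,594),interpolation=cv2.INTER_CUBIC)[:,:,::-1])
p,d=camera("top");cv2.imwrite("pics/tp3.png",cv2.resize(p[140:250,250:370],(640,587),interpolation=cv2.INTER_CUBIC)[:,:,::-1])
E
```

```text
time_s: 5.88
eef_pos: [0.5503, -0.2699, 0.1763]
eef_rot: [-0.0, 0.644, 0.765, 0.0]
wrist_force: [0.1, 0.1, 0.3]
opening: 0.13
t 5.88 delta 0.9 dy 1.56 tipz 109.99 yawerr,tilt [-0.0, 0.0001, -0.0011] F(holder) [0.1, 0.09, 0.33] tq [-0.0, -0.04, -0.05] op 0.13
shift mm [-1.56, -0.4, 39.99] turn [0.0, -0.0001, 0.0011]
```

View pics/sc3.png

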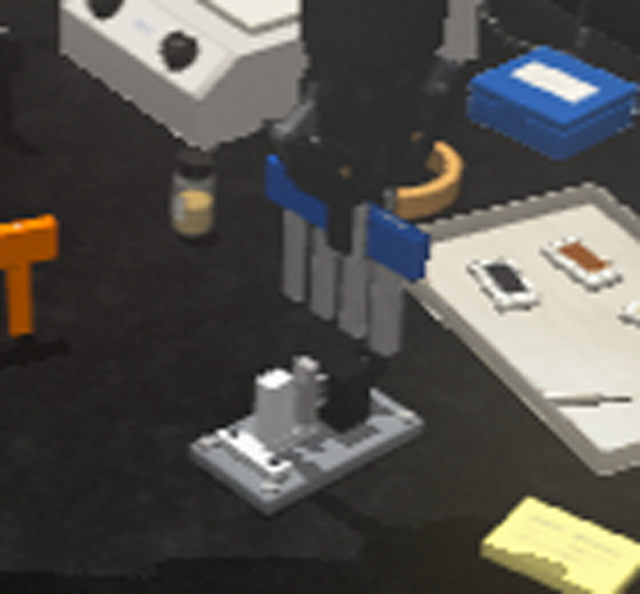

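View pics/tp3.png

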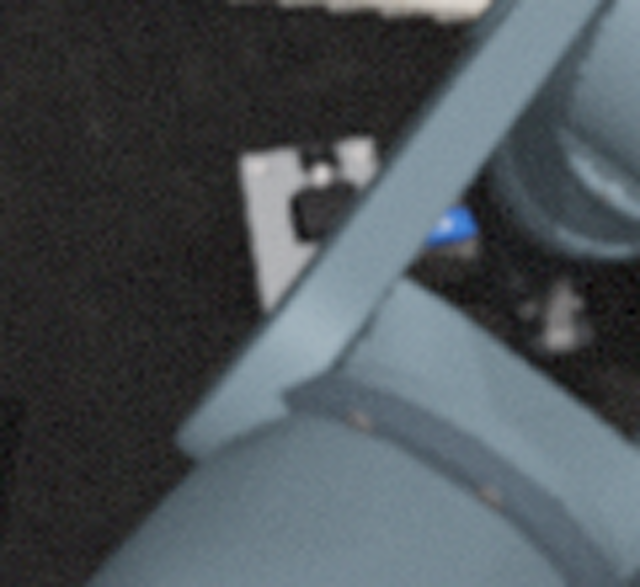

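The gauge stands above the holder, all four leaves visible at (290..390, 210..350). The arm mostly hides the top view. I lower to tip z 68 and overlay the predicted outline in the scene view.

```bash
python3 -m jog '[[[-1.6,-0.4,12],[0,0,0],0],[[-1.6,-0.4,25],[0,0,0],0],[[-1.6,-0.4,36],[0,0,0],0],[[-1.6,-0.4,42],[0,0,0],0],[[-1.6,-0.4,42],[0,0,0],0],[[-1.6,-0.4,42],[0,0,0],0],[[-1.6,-0.4,42],[0,0,0],0]]'
cat >> h.py <<'E'
def overlay(fn,i,x0=240,y0=165,w=100,hh=80,k=7):
    p,d=camera("scene");im=cv2.resize(p[y0:y0+hh,x0:x0+w],(w*k,hh*k),interpolation=cv2.INTER_CUBIC)[:,:,::-1].copy()
    P,r=Rt();M=r.as_matrix();gx=M[:,1];gy=M[:,0];gz=-M[:,2]
    o=P-gz*ZOFF/1e3-gy*OFFY/1e3
    L=lambda poly,c:cv2.polylines(im,[np.array([(proj("scene",o+gx*a/1e3+gy*b/1e3+gz*e/1e3)-[x0,y0]+.5)*k for a,b,e in poly]).astype(int)],True,c,1)
    for y in YL[1:]:L([(-5,y-7,0),(-5,y+7,0),(-5,y+7,56),(-5,y-7,56)],(0,255,255))
    L([(-6,-58,56),(-6,58,56),(-6,58,82),(-6,-58,82)],(0,255,0))
    for poly in([(-3,-6,62),(-3,6,62),(-20,6,62),(-20,-6,62)],[(0,-6,51),(0,-6,22),(0,6,22),(0,6,51)]):
        pp=np.array([(proj("scene",[*H2W(a,b),e/1e3])-[x0,y0]+.5)*k for a,b,e in poly]).astype(int);cv2.polylines(im,[pp],True,(0,0,255),1)
    cv2.imwrite(fn,im)
E
python3 - <<'E'
from h import *
where(1);overlay("pics/o1.png",1)
E
```

```text
time_s: 6.57
eef_pos: [0.5505, -0.272, 0.1347]
eef_rot: [0.0, 0.644, 0.765, -0.0]
wrist_force: [0.2, -1.1, -0.9]
opening: 0.13
t 6.57 delta 0.78 dy -0.6 tipz 68.43 yawerr,tilt [-0.0006, -0.0008, -0.0011] F(holder) [0.06, -1.09, -0.85] tq [0.07, -0.01, 0.01] op 0.13
```

View pics/o1.png

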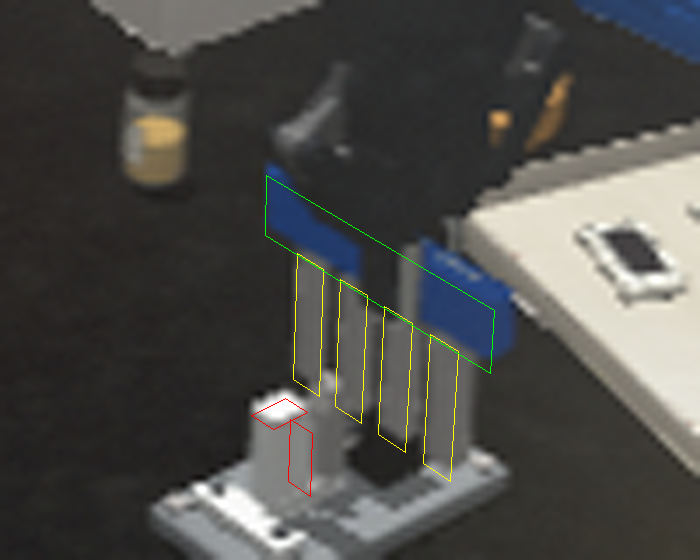

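Overlay and image agree within about 1 mm: leaf edges match and the jaw outline fits. Now I lower leaf 1 into the lead-in.

```bash
python3 -m jog '[[[0.6,-0.3,4],[0,0,0],0],[[0.6,-0.3,8],[0,0,0],0],[[0.6,-0.3,10.5],[0,0,0],0],[[0.6,-0.3,10.5],[0,0,0],0],[[0.6,-0.3,10.5],[0,0,0],0],[[0.6,-0.3,10.5],[0,0,0],0]]'; python3 -c "
from h import *
where(1)"; python3 -m jog '[[[0,0,2],[0,0,0],0],[[0,0,4],[0,0,0],0],[[0,0,6],[0,0,0],0],[[0,0,6],[0,0,0],0],[[0,0,6],[0,0,0],0]]'; python3 -c "
from h import *
where(1)"
```

```text
time_s: 7.12
eef_pos: [0.5504, -0.2716, 0.1246]
eef_rot: [0.001, 0.644, 0.765, 0.0]
wrist_force: [0.0, 0.4, -1.4]
opening: 0.127
t 7.12 delta 0.67 dy -0.16 tipz 58.27 yawerr,tilt [-0.0011, -0.0013, -0.0011] F(holder) [0.08, 0.37, -1.36] tq [-0.02, -0.01, -0.04] op 0.127
time_s: 7.53
eef_pos: [0.5502, -0.2716, 0.1183]
eef_rot: [0.001, 0.644, 0.765, 0.0]
wrist_force: [0.3, -0.1, -0.9]
opening: 0.133
t 7.53 delta 0.56 dy -0.08 tipz 52.04 yawerr,tilt [-0.0008, -0.0009, -0.0011] F(holder) [0.3, -0.15, -0.91] tq [-0.0, 0.03, -0.01] op 0.133
```

```bash
python3 -m jog '[[[0,0,2],[0,0,0],0],[[0,0,4],[0,0,0],0],[[0,0,7],[0,0,0],0],[[0,0,7],[0,0,0],0],[[0,0,7],[0,0,0],0]]'; python3 -c "
from h import *
where(1)"; python3 -m jog '[[[0,-0.3,0],[0,0,0],0],[[0,-0.6,0],[0,0,0],0],[[0,-0.6,0],[0,0,0],0],[[0,-0.6,0],[0,0,0],0]]'; python3 -c "
from h import *
where(1)"
```

```text
time_s: 7.95
eef_pos: [0.55, -0.2714, 0.1109]
eef_rot: [0.0, 0.644, 0.765, -0.0]
wrist_force: [-0.2, -0.6, -0.5]
opening: 0.128
t 7.95 delta 0.39 dy 0.12 tipz 44.64 yawerr,tilt [-0.0003, -0.0004, -0.0011] F(holder) [-0.28, -0.51, -0.54] tq [-0.03, 0.0, -0.07] op 0.128
time_s: 8.28
eef_pos: [0.5495, -0.2716, 0.1111]
eef_rot: [0.0, 0.644, 0.765, -0.0]
wrist_force: [0.2, -0.4, -0.4]
opening: 0.132
t 8.28 delta -0.15 dy 0.05 tipz 44.77 yawerr,tilt [-0.0005, -0.0006, -0.0011] F(holder) [0.13, -0.41, -0.43] tq [-0.02, -0.09, -0.01] op 0.132
```

```bash
for i in 1; do python3 -m jog '[[[0,-0.3,0],[0,0,0],0],[[0,-0.6,0],[0,0,0],0],[[0,-0.6,0],[0,0,0],0],[[0,-0.6,0],[0,0,0],0]]' >/dev/null; python3 -c "
from h import *
where(1)";done;  python3 -m jog '[[[0,-0.3,0],[0,0,0],0],[[0,-0.6,0],[0,0,0],0],[[0,-0.6,0],[0,0,0],0],[[0,-0.6,0],[0,0,0],0]]' >/dev/null; python3 -c "
from h import *
where(1)"
```

```text
t 8.62 delta -0.44 dy 0.01 tipz 44.91 yawerr,tilt [-0.0012, -0.0008, -0.0009] F(holder) [2.59, 0.2, -0.2] tq [0.15, -0.48, -0.13] op 0.127
t 8.95 delta -0.68 dy -0.05 tipz 45.09 yawerr,tilt [-0.0021, -0.0011, -0.0008] F(holder) [4.25, -0.2, -1.74] tq [0.16, -0.77, -0.18] op 0.126
```

Contact with the fixed jaw is at δ ≈ -0.15 mm. I back off to about +0.25 and lower leaf 1 to just above the floor.

```bash
python3 -m jog '[[[0,0.9,0],[0,0,0],0],[[0,0.9,3],[0,0,0],0],[[0,0.9,6],[0,0,0],0],[[0,0.9,9],[0,0,0],0],[[0,0.9,10],[0,0,0],0],[[0,0.9,10],[0,0,0],0]]'; python3 -c "
from h import *
where(1)"; python3 -m jog '[[[0,0,3],[0,0,0],0],[[0,0,6],[0,0,0],0],[[0,0,8.5],[0,0,0],0],[[0,0,8.5],[0,0,0],0],[[0,0,8.5],[0,0,0],0]]'; python3 -c "
from h import *
where(1)"
```

```text
time_s: 9.45
eef_pos: [0.5494, -0.2714, 0.1007]
eef_rot: [0.0, 0.644, 0.765, 0.0]
wrist_force: [0.4, 0.0, -1.1]
opening: 0.13
t 9.45 delta -0.19 dy 0.2 tipz 34.37 yawerr,tilt [-0.0011, -0.0002, -0.0007] F(holder) [0.42, -0.06, -1.1] tq [0.03, -0.01, -0.01] op 0.13
time_s: 9.87
eef_pos: [0.5494, -0.2713, 0.0919]
eef_rot: [0.0, 0.644, 0.765, 0.0]
wrist_force: [0.7, -0.6, -0.5]
opening: 0.13
t 9.87 delta -0.2 dy 0.35 tipz 25.62 yawerr,tilt [-0.0009, 0.0002, -0.0008] F(holder) [0.56, -0.7, -0.51] tq [0.03, -0.14, -0.01] op 0.13
```

```bash
python3 -m jog '[[[0,0.4,1],[0,0,0],0],[[0,0.4,2.2],[0,0,0],0],[[0,0.4,2.2],[0,0,0],0],[[0,0.4,2.2],[0,0,0],0],[[0,0.4,2.2],[0,0,0],0]]'
python3 - <<'E'
from h import *
where(1);overlay("pics/o2.png",1,240,180)
E
```

```text
time_s: 10.28
eef_pos: [0.5498, -0.2712, 0.0897]
eef_rot: [0.0, 0.644, 0.765, 0.0]
wrist_force: [0.3, 1.2, -0.5]
opening: 0.132
t 10.28 delta 0.15 dy 0.32 tipz 23.44 yawerr,tilt [-0.0008, 0.0001, -0.0008] F(holder) [0.46, 1.12, -0.55] tq [-0.01, 0.0, 0.04] op 0.132
```

View pics/o2.png

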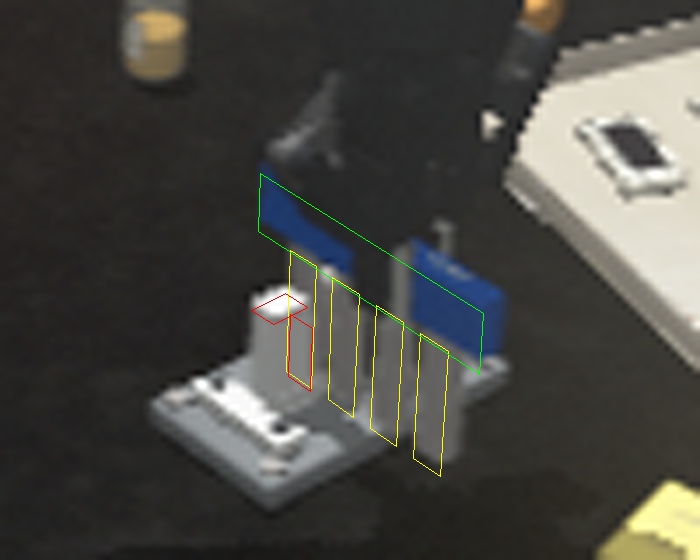

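Leaf 1 is down (tip z 23.4), no drag and loose; the picture shows it between the jaws at (300,340). I raise it and move to leaf 2.

```bash
python3 -m jog '[[[0,0,-4],[0,0,0],0],[[0,0,-12],[0,0,0],0],[[0,0,-25],[0,0,0],0],[[0,0,-38],[0,0,0],0],[[0,0,-46],[0,0,0],0],[[6,0,-46],[0,0,0],0],[[14,0,-46],[0,0,0],0],[[22.7,0,-46],[0,0,0],0],[[22.7,0,-46],[0,0,0],0],[[22.7,0,-46],[0,0,0],0],[[22.7,0,-46],[0,0,0],0],[[22.7,0,-46],[0,0,0],0]]'; python3 -c "
from h import *
where(2);goleaf(2,.1,58)"
```

```text
time_s: 11.33
eef_pos: [0.5458, -0.2489, 0.1354]
eef_rot: [0.0, 0.644, 0.765, 0.0]
wrist_force: [0.0, 0.1, -0.1]
opening: 0.129
t 11.33 delta 0.02 dy 0.01 tipz 69.13 yawerr,tilt [-0.0004, 0.0003, -0.0009] F(holder) [0.05, 0.08, -0.1] tq [0.02, 0.01, 0.02] op 0.129
shift mm [-0.01, 0.08, 11.13] turn [0.0004, -0.0003, 0.0009]
```

```bash
python3 -m jog '[[[0,0.1,4],[0,0,0],0],[[0,0.1,8],[0,0,0],0],[[0,0.1,11],[0,0,0],0],[[0,0.1,13],[0,0,0],0],[[0,0.1,13],[0,0,0],0],[[0,0.1,13],[0,0,0],0]]'; python3 -c "
from h import *
where(2)"; python3 -m jog '[[[0,0,1.5],[0,0,0],0],[[0,0,3],[0,0,0],0],[[0,0,4.5],[0,0,0],0],[[0,0,4.5],[0,0,0],0],[[0,0,4.5],[0,0,0],0]]'; python3 -c "
from h import *
where(2)"
```

```text
time_s: 11.83
eef_pos: [0.5457, -0.2489, 0.1221]
eef_rot: [-0.0, 0.644, 0.765, 0.0]
wrist_force: [0.1, -0.2, -1.4]
opening: 0.133
t 11.83 delta -0.02 dy 0.01 tipz 55.8 yawerr,tilt [-0.0, 0.0007, -0.0007] F(holder) [0.04, -0.23, -1.35] tq [0.02, 0.05, -0.01] op 0.133
time_s: 12.25
eef_pos: [0.5457, -0.2488, 0.1175]
eef_rot: [-0.0, 0.644, 0.765, 0.0]
wrist_force: [0.1, -0.5, -0.9]
opening: 0.131
t 12.25 delta -0.07 dy 0.12 tipz 51.18 yawerr,tilt [0.0001, 0.0009, -0.0007] F(holder) [-0.03, -0.54, -0.89] tq [-0.07, 0.01, 0.01] op 0.131
```

```bash
python3 -m jog '[[[0,0.1,2],[0,0,0],0],[[0,0.1,4],[0,0,0],0],[[0,0.1,6],[0,0,0],0],[[0,0.1,6],[0,0,0],0],[[0,0.1,6],[0,0,0],0]]'; python3 -c "
from h import *
where(2)"; python3 -m jog '[[[0,0.1,2],[0,0,0],0],[[0,0.1,4],[0,0,0],0],[[0,0.1,6],[0,0,0],0],[[0,0.1,8],[0,0,0],0],[[0,0.1,10],[0,0,0],0],[[0,0.1,10],[0,0,0],0]]'; python3 -c "
from h import *
where(2)"
```

```text
time_s: 12.67
eef_pos: [0.5457, -0.2487, 0.1112]
eef_rot: [-0.001, 0.644, 0.765, 0.0]
wrist_force: [-0.1, -0.2, -1.1]
opening: 0.127
t 12.67 delta -0.05 dy 0.23 tipz 44.94 yawerr,tilt [0.0004, 0.0012, -0.0008] F(holder) [-0.1, -0.15, -1.13] tq [-0.01, -0.02, -0.07] op 0.127
time_s: 13.17
eef_pos: [0.5456, -0.2485, 0.1007]
eef_rot: [-0.001, 0.644, 0.765, 0.0]
wrist_force: [-0.4, -0.1, -0.8]
opening: 0.133
t 13.17 delta -0.12 dy 0.46 tipz 34.37 yawerr,tilt [0.0008, 0.0017, -0.0007] F(holder) [-0.43, 0.0, -0.81] tq [0.06, -0.03, -0.03] op 0.133
```

```bash
python3 -m jog '[[[-0.3,0.2,3],[0,0,0],0],[[-0.3,0.2,6],[0,0,0],0],[[-0.3,0.2,9],[0,0,0],0],[[-0.3,0.2,11],[0,0,0],0],[[-0.3,0.2,11],[0,0,0],0],[[-0.3,0.2,11],[0,0,0],0],[[-0.3,0.2,11],[0,0,0],0]]'
python3 - <<'E'
from h import *
where(2);overlay("pics/o3.png",2,240,180)
E
```

```text
time_s: 13.75
eef_pos: [0.5458, -0.2488, 0.0897]
eef_rot: [-0.001, 0.644, 0.765, 0.0]
wrist_force: [-0.6, -0.6, -0.5]
opening: 0.124
t 13.75 delta 0.08 dy 0.14 tipz 23.42 yawerr,tilt [0.0008, 0.0017, -0.0007] F(holder) [-0.74, -0.52, -0.54] tq [-0.03, -0.03, -0.02] op 0.124
```

View pics/o3.png

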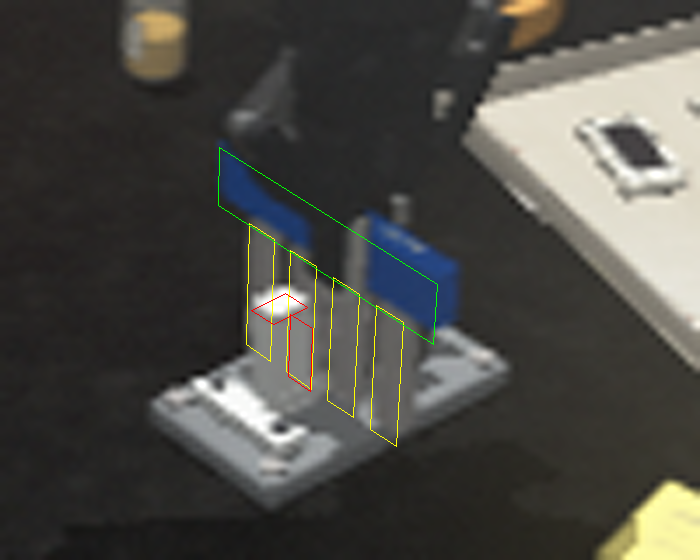

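Leaf 2 is down at z 23.4 and dragged by less than 1 N, so it is loose. Next is leaf 3.

```bash
python3 -m jog '[[[0,0,-4],[0,0,0],0],[[0,0,-12],[0,0,0],0],[[0,0,-25],[0,0,0],0],[[0,0,-38],[0,0,0],0],[[0,0,-46],[0,0,0],0],[[6,0,-46],[0,0,0],0],[[14,0,-46],[0,0,0],0],[[22.8,0,-46],[0,0,0],0],[[22.8,0,-46],[0,0,0],0],[[22.8,0,-46],[0,0,0],0],[[22.8,0,-46],[0,0,0],0],[[22.8,0,-46],[0,0,0],0]]'; python3 -c "
from h import *
where(3);goleaf(3,.1,58)"
```

```text
time_s: 14.8
eef_pos: [0.5419, -0.2264, 0.1355]
eef_rot: [-0.001, 0.644, 0.765, 0.0]
wrist_force: [-0.4, -0.1, -0.8]
opening: 0.131
t 14.8 delta 0.05 dy -0.19 tipz 69.21 yawerr,tilt [0.0011, 0.0018, -0.0007] F(holder) [-0.43, -0.07, -0.82] tq [-0.01, -0.02, 0.05] op 0.131
shift mm [0.17, 0.06, 11.21] turn [-0.0011, -0.0018, 0.0007]
```

```bash
python3 -m jog '[[[0.2,0.1,4],[-0.001,-0.002,0],0],[[0.2,0.1,8],[-0.001,-0.002,0],0],[[0.2,0.1,11],[-0.001,-0.002,0],0],[[0.2,0.1,13],[-0.001,-0.002,0],0],[[0.2,0.1,13],[-0.001,-0.002,0],0],[[0.2,0.1,13],[-0.001,-0.002,0],0]]'; python3 -c "
from h import *
where(3)"; python3 -m jog '[[[0,0,1],[0,0,0],0],[[0,0,2],[0,0,0],0],[[0,0,3],[0,0,0],0],[[0,0,3],[0,0,0],0]]'; python3 -c "
from h import *
where(3)"
```

```text
time_s: 15.3
eef_pos: [0.5418, -0.2261, 0.1222]
eef_rot: [-0.0, 0.644, 0.765, -0.0]
wrist_force: [0.6, 0.3, -1.2]
opening: 0.13
t 15.3 delta 0.01 dy 0.1 tipz 55.9 yawerr,tilt [0.0005, 0.0002, -0.0007] F(holder) [0.67, 0.2, -1.23] tq [-0.02, 0.01, 0.02] op 0.13
time_s: 15.63
eef_pos: [0.5415, -0.2262, 0.119]
eef_rot: [-0.0, 0.644, 0.765, -0.0]
wrist_force: [-0.5, -0.5, -0.8]
opening: 0.132
t 15.63 delta -0.31 dy 0.14 tipz 52.69 yawerr,tilt [0.0012, 0.0003, -0.0007] F(holder) [-0.53, -0.39, -0.78] tq [-0.08, 0.27, 0.02] op 0.132
```

```bash
python3 -m jog '[[[0,0.2,1],[0,0,0],0],[[0,0.2,2],[0,0,0],0],[[0,0.2,3],[0,0,0],0],[[0,0.2,3],[0,0,0],0]]'; python3 -c "
from h import *
where(3)"
```

```text
time_s: 15.97
eef_pos: [0.5417, -0.2263, 0.116]
eef_rot: [-0.0, 0.644, 0.765, -0.0]
wrist_force: [-2.1, -0.9, 1.7]
opening: 0.132
t 15.97 delta -0.2 dy -0.07 tipz 49.69 yawerr,tilt [0.0012, -0.0, -0.0007] F(holder) [-2.24, -0.51, 1.66] tq [-0.26, 0.46, 0.02] op 0.132
```

```bash
python3 -m jog '[[[0,0.1,1],[0,0,0],0],[[0,0.1,2],[0,0,0],0],[[0,0.1,3],[0,0,0],0],[[0,0.1,3],[0,0,0],0]]'; python3 -c "
from h import *
where(3)"
```

```text
time_s: 16.3
eef_pos: [0.5418, -0.2262, 0.1127]
eef_rot: [-0.0, 0.644, 0.765, -0.0]
wrist_force: [-1.3, -0.4, 0.9]
opening: 0.128
t 16.3 delta -0.07 dy 0.01 tipz 46.43 yawerr,tilt [0.0011, 0.0001, -0.0007] F(holder) [-1.38, -0.21, 0.88] tq [-0.14, 0.37, -0.03] op 0.128
```

```bash
python3 -m jog '[[[0,0,1],[0,0,0],0],[[0,0,2],[0,0,0],0],[[0,0,3],[0,0,0],0],[[0,0,4],[0,0,0],0],[[0,0,5],[0,0,0],0]]'; python3 -c "
from h import *
where(3)";python3 -m jog '[[[0,0,1],[0,0,0],0],[[0,0,2],[0,0,0],0],[[0,0,3],[0,0,0],0],[[0,0,4],[0,0,0],0],[[0,0,5],[0,0,0],0]]'; python3 -c "
from h import *
where(3)"
```

```text
time_s: 16.72
eef_pos: [0.5418, -0.2262, 0.1076]
eef_rot: [-0.0, 0.644, 0.765, -0.0]
wrist_force: [-2.0, -0.2, 1.9]
opening: 0.128
t 16.72 delta -0.08 dy 0.08 tipz 41.27 yawerr,tilt [0.0012, 0.0002, -0.0006] F(holder) [-2.05, 0.19, 1.93] tq [-0.08, 0.45, 0.0] op 0.128
time_s: 17.13
eef_pos: [0.5418, -0.2262, 0.1025]
eef_rot: [-0.0, 0.644, 0.765, -0.0]
wrist_force: [-2.4, -0.1, 1.6]
opening: 0.133
t 17.13 delta -0.07 dy 0.04 tipz 36.22 yawerr,tilt [0.0011, 0.0002, -0.0006] F(holder) [-2.4, 0.28, 1.62] tq [-0.12, 0.44, -0.08] op 0.133
```

```bash
python3 -m jog '[[[0,0,2],[0,0,0],0],[[0,0,4],[0,0,0],0],[[0,0,6],[0,0,0],0],[[0,0,8],[0,0,0],0],[[0,0,8],[0,0,0],0]]'; python3 -c "
from h import *
where(3)";python3 -m jog '[[[0,0,1.5],[0,0,0],0],[[0,0,3],[0,0,0],0],[[0,0,4.8],[0,0,0],0],[[0,0,4.8],[0,0,0],0],[[0,0,4.8],[0,0,0],0]]'; python3 -c "
from h import *
where(3)"
```

```text
time_s: 17.55
eef_pos: [0.5417, -0.2261, 0.0939]
eef_rot: [-0.001, 0.644, 0.765, -0.0]
wrist_force: [-0.8, -0.2, -2.4]
opening: 0.13
t 17.55 delta -0.14 dy 0.15 tipz 27.61 yawerr,tilt [0.0012, 0.0004, -0.0005] F(holder) [-0.86, -0.06, -2.45] tq [-0.21, 0.15, -0.03] op 0.13
time_s: 17.97
eef_pos: [0.5416, -0.2261, 0.0887]
eef_rot: [-0.001, 0.644, 0.765, -0.0]
wrist_force: [-0.9, -0.5, -2.0]
opening: 0.129
t 17.97 delta -0.17 dy 0.19 tipz 22.43 yawerr,tilt [0.0012, 0.0005, -0.0004] F(holder) [-0.93, -0.3, -2.01] tq [-0.2, 0.1, -0.06] op 0.129
```

No floor contact, and the drag reads about 2.5 to 3 N, reversing at the stop. To confirm the leaf is gripped and not just touching, I make a small sideways and upward feel.

```bash
python3 -m jog '[[[0,0,-0.5],[0,0,0],0],[[0,0,-1],[0,0,0],0],[[0,0,-1.5],[0,0,0],0]]' >/dev/null; python3 -c "
from h import *
where(3)";python3 -m jog '[[[0,0.25,0],[0,0,0],0],[[0,0.5,0],[0,0,0],0],[[0,0.5,0],[0,0,0],0],[[0,0.5,0],[0,0,0],0]]'>/dev/null; python3 -c "
from h import *
where(3)"; python3 -m jog '[[[0,0.25,0],[0,0,0],0],[[0,0.5,0],[0,0,0],0],[[0,0.5,0],[0,0,0],0],[[0,0.5,0],[0,0,0],0]]'>/dev/null; python3 -c "
from h import *
where(3)"
```

```text
t 18.22 delta -0.2 dy 0.49 tipz 23.49 yawerr,tilt [0.0013, 0.0011, -0.0004] F(holder) [0.13, -0.63, -3.8] tq [-0.07, -0.11, -0.07] op 0.13
t 18.55 delta -0.01 dy 0.49 tipz 23.56 yawerr,tilt [0.002, 0.0013, -0.0004] F(holder) [-3.77, 0.4, -0.13] tq [-0.19, 0.63, -0.0] op 0.129
t 18.88 delta 0.16 dy 0.54 tipz 23.53 yawerr,tilt [0.0028, 0.0015, -0.0005] F(holder) [-4.69, -0.3, 0.95] tq [-0.33, 1.01, -0.02] op 0.131
```

Pulling up gave -3.8 N of drag at about zero net side force, and the side force has no free zone. The leaf is squeezed on both sides, so leaf 3 is the first gripped. I relax the side load, recentre y and settle before release.

```bash
python3 -m jog '[[[-0.3,-0.4,0.3],[-0.002,-0.001,0],0],[[-0.5,-0.8,0.6],[-0.002,-0.001,0],0],[[-0.5,-0.8,0.6],[-0.002,-0.001,0],0],[[-0.5,-0.8,0.6],[-0.002,-0.001,0],0],[[-0.5,-0.8,0.6],[-0.002,-0.001,0],0]]'>/dev/null
python3 - <<'E'
from h import *
where(3);overlay("pics/o4.png",3,240,180)
E
```

```text
t 19.3 delta -0.18 dy 0.1 tipz 23.17 yawerr,tilt [-0.0002, 0.0003, -0.0006] F(holder) [-0.21, 1.46, 0.95] tq [0.22, 0.28, -0.06] op 0.133
```

View pics/o4.png

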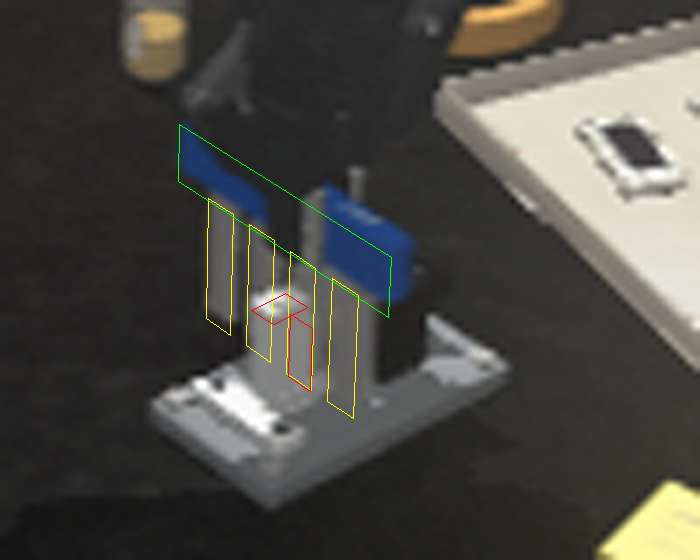

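Leaf 3 sits in the gap, centred as predicted to within about 1 mm. Releasing gently.

```bash
python3 -m jog '[[[0,0,0],[0,0,0],0.16],[[0,0,0],[0,0,0],0.2],[[0,0,0],[0,0,0],0.25],[[0,0,0],[0,0,0],0.3],[[0,0,0],[0,0,0],0.4],[[0,0,0],[0,0,0],0.5],[[0,0,0],[0,0,0],0.5],[[0,0,0],[0,0,0],0.5],[[0,0,0],[0,0,0],0.5]]'
python3 - <<'E'
from h import *
where(3);overlay("pics/o5.png",3,240,180)
E
```

```text
time_s: 20.1
eef_pos: [0.5416, -0.2262, 0.0894]
eef_rot: [-0.0, 0.644, 0.765, 0.0]
wrist_force: [1.3, -0.3, -0.1]
opening: 0.501
t 20.1 delta -0.22 dy 0.08 tipz 23.14 yawerr,tilt [-0.0001, 0.0003, -0.0005] F(holder) [1.22, -0.54, -0.05] tq [-0.01, 0.02, 0.01] op 0.501
```

View pics/o5.png

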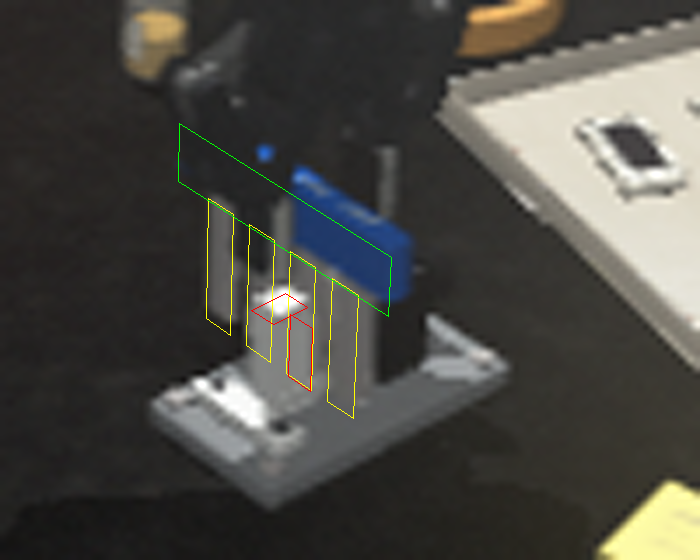

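Gauge stays upright with the fingers off it. I retreat straight up, then sideways to clear the view.

```bash
python3 -m jog '[[[0,0,-5],[0,0,0],0.5],[[0,0,-15],[0,0,0],0.5],[[0,0,-30],[0,0,0],0.5],[[0,0,-60],[0,0,0],0.5],[[0,0,-90],[0,0,0],0.5],[[0,0,-120],[0,0,0],0.5],[[30,0,-130],[0,0,0],0.5],[[70,0,-130],[0,0,0],0.5],[[110,0,-130],[0,0,0],0.5],[[150,0,-130],[0,0,0],0.5],[[190,0,-130],[0,0,0],0.5],[[230,0,-130],[0,0,0],0.5],[[270,0,-130],[0,0,0],0.5],[[270,0,-130],[0,0,0],0.5],[[270,0,-130],[0,0,0],0.5]]'
python3 - <<'E'
from h import *
p,d=camera("top");np.savez("top9.npz",p=p,d=d)
cv2.imwrite("pics/t9.png",cv2.resize(p[155:225,270:350],(800,700)[:2] if 0 else (680,595),interpolation=cv2.INTER_CUBIC)[:,:,::-1])
ps,ds=camera("scene");cv2.imwrite("pics/s9.png",ps[:,:,::-1]);cv2.imwrite("pics/s9z.png",cv2.resize(ps[180:260,240:340],(700,560),interpolation=cv2.INTER_CUBIC)[:,:,::-1])
w=np.clip(p[...,2].astype(float)-p[...,0]-15,0,None);m=np.zeros_like(w);m[165:220,275:350]=w[165:220,275:350]
v,u=np.nonzero(m>40);r=cv2.minAreaRect(np.stack([u,v],1).astype(np.float32));print(r)
uu,vv=(np.average(u,weights=m[v,u]),np.average(v,weights=m[v,u]))
A=np.cov(np.stack([u,v]),aweights=m[v,u]);ev=np.linalg.eigh(A)[1][:,1]
zt=.0232+.082
c0=onz("top",r[0][0],vv+(r[0][0]-uu)*ev[1]/ev[0],zt)
a=onz("top",uu-20*ev[0],vv-20*ev[1],zt);b=onz("top",uu+20*ev[0],vv+20*ev[1],zt);dd=(a-b)*np.sign((a-b)[1]);print("yaw",np.arctan2(-dd[0],dd[1]))
c,s=np.cos(PSI),np.sin(PSI);q=(c0[:2]-T)*1e3;print("gauge centre in holder",c*q[0]+s*q[1],-s*q[0]+c*q[1],"expected ~5, +11.5")
P=pts("top",d,m>40);print("top z",np.median(P[:,2]))
E
```

```text
time_s: 21.4
eef_pos: [0.4953, 0.0417, 0.2207]
eef_rot: [0.001, 0.642, 0.767, 0.001]
wrist_force: [0.2, -0.1, 1.3]
opening: 0.498
((311.8798522949219, 189.11083984375), (6.61554479598999, 46.92483901977539), 82.303955078125)
yaw 0.16307221288907162
gauge centre in holder 4.734142756362839 12.027149123674992 expected ~5, +11.5
top z 0.10591089998688635
```

View pics/t9.png

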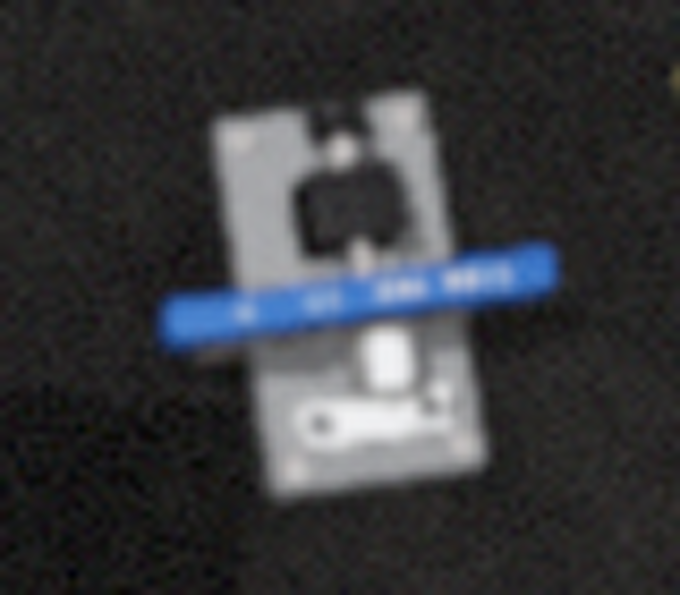

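View pics/s9z.png

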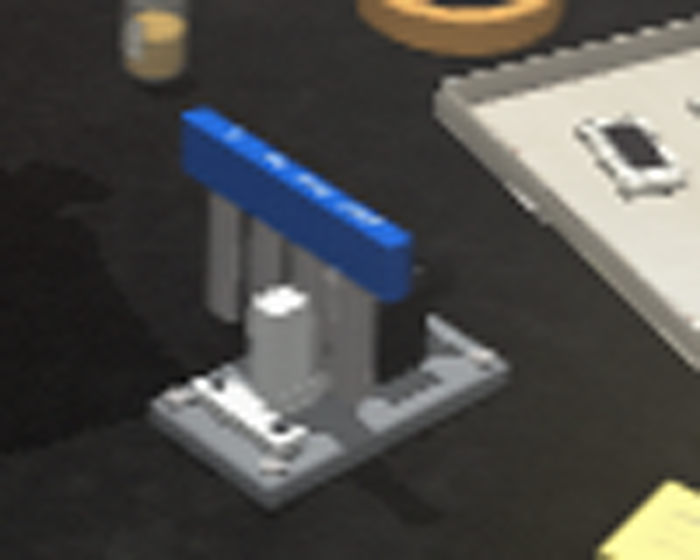

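View pics/s9.png

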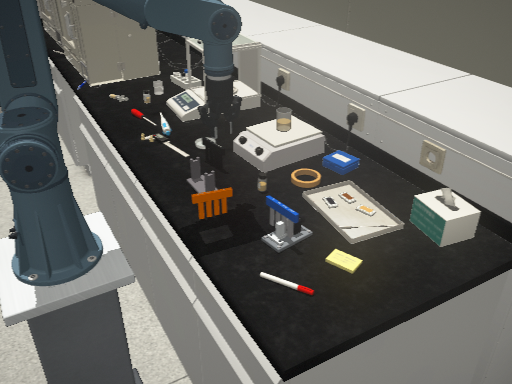

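The final pictures show the gauge standing upright in the holder with leaf 3 in the gap (top crop about (385,300)), within about 0.5 mm of centre. Its top is at 0.106 m, and the vial, marker and orange comb are unmoved. Handing in.

```bash
python3 -c "
from bench import *
print(hand_in())"
```

```text
the job is handed in; nothing more can be done
None
```

Leaf 3 (8 mm) is the first leaf the sprung jaw grips, so the gap is between 6 and 8 mm. The gauge is left upright in the holder, released, with leaf 3 down in the gap. I handed in at about 21.5 s.

- **Leaf 1 (4 mm):** lowered to about 1.4 mm above the floor with no drag, so it was loose. Before that I felt for the fixed jaw's face with it, at about 4 N.
- **Leaf 2 (6 mm):** lowered to the same height with no drag above about 1 N of sensor noise, so it was also loose.
- **Leaf 3 (8 mm):** dragged about 2.5–3 N in both directions with no free play sideways. That is slightly below the 4–10 N you gave. The squeeze showed on both sides, so I took it as gripped and did not try leaf 4.

**Last checks:**
- **Height:** the leaf tip is about 1.1 mm above the floor, though it dipped to about 0.4 mm for a moment with no floor contact. The camera put the spine top at 0.106 m; 0.105 m was expected.
- **Position:** the gauge is centred on the jaws to about 0.5 mm, and its yaw is 0.163 rad against the holder's 0.171 rad.
- **Forces:** the highest sensed force was about 5 N.
- **Bystanders:** the vial, marker and look-alikes appear unmoved in the final picture.

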